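Hook the sprung probe onto the brass post

ROBOT

A 6-joint arm with a two-finger parallel gripper is mounted at the origin on the work surface. World frame = base frame: x ahead of the robot, y to its left, z up, the work surface at z = 0. Lengths are in mm, angles in rad, forces in N, time in s.
With the tool pointing down it reaches from about 250 to 850 mm from the base axis. Payload 12.5 kg.
Tool frame: the origin (TCP) lies midway between the tips of the shut fingers; the grasp point (between the pads) lies grip_point_offset behind it (grip_point_offset is the distance from the TCP to the grasp point, in mm); z points along the fingers, y is the line along which they close (so a half turn about z gives the same grasp; the last joint's range is limited). The gripper opens to 93 mm and grips with 3 to 60 N. Pads are 15 mm wide; open, the fingers measure 128 mm over their backs; the gripper's body (75 mm by 188 mm) begins 65 mm behind the grasp point.
Start: joints at [-1.269, 0.351, 1.652, -0, 1.139, -0.085], TCP at [207.492, -509.344, 179.333] pointing down, gripper open.
Joint ranges: [-2.75, 2.75], [-0.79, 2.1], [0.01, 2.65], [-1.57, 4.71], [0.07, 3.14], [-2.87, 2.87]. Speed limits (rad/s): [2.22, 2.22, 2.79, 3.14, 3.14, 3.14].

INTERFACE

Orientations are given as [roll, pitch, yaw] about the fixed x, y, z axes, in that order (R = Rz(yaw) Ry(pitch) Rx(roll)).
In Python, from rig import get_state, read_camera, camera_info, hand_in, recognise, grip_point_offset gives the robot as it stands. The module is installed in compiled form; this text tells all that it offers.
- The arm moves only by the shell command python3 -m handwheel 'ROWS'. ROWS is a JSON object of lists of equal length, an entry for each row: "xyz": the shift along the tool's x, y, z in mm, a list of three; "turn": the turn about the tool's z in degrees; "claw": the opening, from -1 (shut) to 1 (fully open). In form: {"xyz": [[tx, ty, tz], ...], "turn": [turn, ...], "claw": [claw, ...]}. A call has 1 to 20 rows; each row is the pose to reach, as a shift and turn from the pose commanded when the call began, along the tool's axes at that moment; what a row does not reach only later rows make up. A row lasts 1/12 s, in which the tool goes at most 41.7 mm and 7.16 degrees, less where a joint would pass 70% of its speed; a pose out of reach is approached as far as the arm can. A call with a gripper value outside its range is refused whole. The fingers move at their own pace and stop on an object; the grip force is fixed at half the most. Time passes only in rows, so rows that repeat a pose let the fingers close. It gives the time, the measured TCP pose, the force, the opening and the grip force at its end, in the units of the state.
- get_state(): the state, without advancing time (a new reading comes with each control period).
- read_camera(name): name is "scene" or "side" or "wrist"; returns (picture, depth): 400x640x3 uint8, blue, green, red; 400x640 float32, mm along the optical axis (not along the pixel's ray), 0 where there is no reading.
- camera_info(name): a dict with "intrinsics" (3x3 intrinsics, pixels), "T" (4x4, takes a point from camera to world coordinates); the wrist camera has in their place "tool_from_camera" (4x4, takes a point from camera to tool coordinates, whose origin is the TCP and whose axes are the flange's). Camera axes: x right, y up, looking along -z (the intrinsics and any distortion apply to the point x, -y, -z); pixel columns grow to the right and rows downward; lengths in mm; the calibration is good to about 2 mm. A picture is of the moment at which its call begins: read the wrist's pose just before it. camera_info takes no time and is no camera call.
- hand_in(): hands the job in; it is judged then, once.
Trained networks look in the newest picture that a camera, given by its name, has taken for a name from the list of things; names that differ only in an ending like _2 or _b are one class to them, and where a whole thing is asked for, a point or a joint stands for the part that bears it (a point fixed in the world has none). Each returns a list of dicts, best first, with "score" (0 to 1); they miss things now and then, are a little off and sometimes report something else, mostly with a low value. They report only what shows in the picture. A call takes as long as a camera call.
- recognise(camera, name): "pixel" ([column, row] in pixels, amid what is visible of it).
The state is a dict: "clock": time; "joint_positions": joint angles; "qd": joint speeds; "effort": joint torques, N m; "ee_pos": TCP position; "tcp_rot": TCP orientation; "contact_force": force on the tool from outside, world axes, zero at the start; "ft_torque": the same for the moment, N m; "width": opening from 0.0 (shut) to 1.0 (fully open); "grasp_force": force on a finger pad.
Only numpy, scipy, OpenCV 4.12 (cv2) and the standard library are available. Lean on these libraries where they do the work, as an engineer would, in place of code of your own. Each camera call takes 0.05 s, during which the arm holds its last target. There are 200 camera calls.

TASK

Connect the contact tester on the bench: press the red cap of its sprung hook probe down, slide the probe along its rods while pressed until the hook is past the brass post, then let go so that the hook springs all the way up and stays caught on the brass post. Do not bring the probe to the black post.

Things in the scene. Friction and masses are not known exactly. Their poses are not given: they have to be found in the camera images.
- cap (a point): Centre of the red knob (upright, 30 mm across, 24 mm tall) on a sprung steel plunger; 124 mm above the table when up; all near it is below 84 mm. Grip from above, fingers across the rods. The plunger rides on a blue carriage on two steel rods along this point's y axis: 85 mm either way from the middle, where it starts. A weak spring (35 N/m) draws it back to the middle unless hooked.
- plunger (a joint): How far the knob is pressed, m: 0 up, 0.016 fully down; a spring lifts it (2 N, 7 N fully down). The plunger carries a double hook: a steel bar both ways along the rods, its ends turned up. The ends are 8 mm thick, middle 46 mm from the knob's axis: a post fits 6 to 42 mm from the axis (stem to hook end). Up, the ends (top at 76 mm) run against the posts; pressed 12 mm or more they pass below.
- brass_post (a point): Brass post: a level pin 10 mm thick across the hook's path, at right angles to the rods, on a brass column (top 82 mm above the table) on the far side of the rods. The point is on the pin's axis above the middle line of the rods, 70 mm up, 88 to 100 mm along the rods from where the knob starts, on either side. Hooked and let go, the knob's axis rests about 37 mm short of it.
- black_post (a point): The same post and column in black plastic (insulated, not to be used) at the other end of the rods; the point is on its pin's axis, as for the brass one.

How it is judged:
By the outcome, as a careful person would: the job done as asked, in the order asked, and still so for the second after the job is handed in, with the robot touching nothing.
It also fails if it takes over 32 s, if anything falls off the work surface, if the arm or the gripper's body presses on something with over 40 N, if the wrist force passes 120 N, or if a joint passes its speed limit or range.

## Working session

There is one attempt and no reset: what is moved stays moved. The work goes in short steps, Python scripts to look and compute and a shell command to move; the robot and the scene stay as the last step left them, time stands still between calls to the robot, and variables do not carry over. Pictures are saved under pics/ and viewed, at most 10 in all, crops included, and the job is handed in when it is done.

```bash
mkdir -p pics; cat > h.py <<'E'
import numpy as np, cv2
from rig import *
from scipy.spatial.transform import Rotation as R
def T(cam):
    ci=camera_info(cam)
    if 'T' in ci: return np.array(ci['intrinsics']),np.array(ci['T']),ci
    s=get_state(); M=np.eye(4); M[:3,:3]=R.from_euler('xyz',s['tcp_rot']).as_matrix(); M[:3,3]=s['ee_pos']
    return np.array(ci['intrinsics']),M@np.array(ci['tool_from_camera']),ci
def ray(K,M,px):
    d=np.array([(px[0]-K[0,2])/K[0,0],-(px[1]-K[1,2])/K[1,1],-1]); return M[:3,3],M[:3,:3]@d
def at_z(K,M,px,z):
    o,d=ray(K,M,px); return o+d*(z-o[2])/d[2]
def at_d(K,M,D,px):
    o,d=ray(K,M,px); return o+d*D[int(px[1]),int(px[0])]
def rep(cam,png=None):
    K,M,ci=T(cam); P,D=read_camera(cam)
    if png: cv2.imwrite('pics/'+png,P)
    for n in ['cap','brass_post','black_post']:
        for r in recognise(cam,n)[:2]:
            p=r['pixel']; z={'cap':124}.get(n,70)
            print(cam,n,round(r['score'],2),np.round(p),'z',at_z(K,M,p,z).round(),'d',at_d(K,M,D,p).round())
    return K,M,P,D
E
python3 - <<'E'
from h import *
print(get_state(),grip_point_offset)
print({k:v for k,v in camera_info('wrist').items()})
rep('scene','s.png'); rep('side','d.png')
E
```

```text
{'clock': 0.0, 'joint_positions': array([-1.26860344e+00,  3.51238119e-01,  1.65244609e+00, -4.52036028e-06,
        1.13908349e+00, -8.46212537e-02]), 'qd': array([-0.0006331 , -0.00293528,  0.00022899,  0.00143588,  0.00115375,
       -0.00157497]), 'effort': array([ 6.06739286e-04, -4.97322035e+01, -2.85249138e+01,  6.99167652e-02,
        2.58053828e-02, -1.17155214e-04]), 'ee_pos': array([ 207.37470214, -508.9775154 ,  178.79205973]), 'tcp_rot': array([-3.14042146e+00, -9.52266266e-05,  3.86815977e-01]), 'contact_force': array([-1.09391377, -0.17577003, -0.6990771 ]), 'ft_torque': array([-0.00413303,  0.00957658,  0.03971133]), 'grasp_force': 0.0, 'width': 0.9991361692446799} 18.8
{'intrinsics': array([[285.06060683,   0.        , 316.09863013],
       [  0.        , 285.06060683, 207.78564866],
       [  0.        ,   0.        ,   1.        ]]), 'tool_from_camera': array([[ 3.27930282e-04,  9.53878829e-01,  3.00191727e-01,
         8.36122099e+01],
       [ 9.99999912e-01, -3.91533750e-04,  1.51721374e-04,
         7.17401097e-01],
       [ 2.62258999e-04,  3.00191651e-01, -9.53878873e-01,
        -2.05315457e+02],
       [ 0.00000000e+00,  0.00000000e+00,  0.00000000e+00,
         1.00000000e+00]])}
scene cap 0.76 [341. 214.] z [633.  21. 124.] d [593.  35.  89.]
scene brass_post 0.69 [308. 265.] z [677. -52.  70.] d [681. -53.  74.]
scene black_post 0.75 [400. 220.] z [624. 135.  70.] d [629. 132.  75.]
side cap 0.74 [322. 211.] z [581.  55. 124.] d [584.  46. 115.]
side brass_post 0.65 [297. 185.] z [654. -45.  70.] d [652. -41.  74.]
side black_post 0.98 [283. 281.] z [611. 152.  70.] d [612. 149.  66.]
```

View pics/s.png

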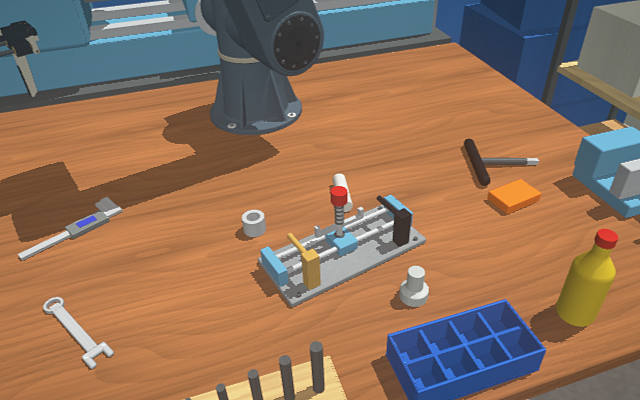

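View pics/d.png

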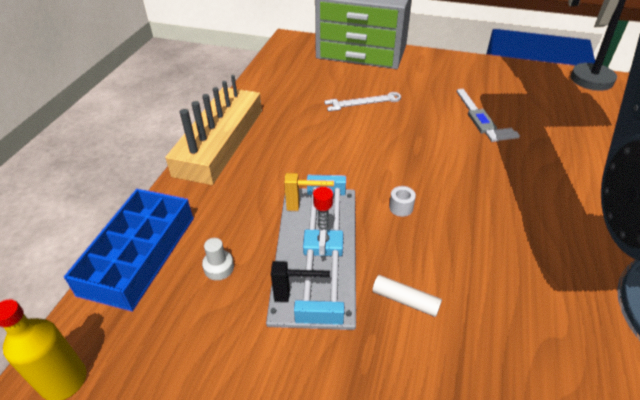

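The probe cap is at about (339,195) in scene and (322,199) in side. The brass pin is at (295,243) and (315,183), toward −y, and the black post is toward +y. I'll go above it with the tool x axis along the rods.

```bash
python3 -m handwheel '{"xyz": [[564,-370,-51],[564,-370,-51],[564,-370,-51],[564,-370,-51],[564,-370,-51],[564,-370,-51],[564,-370,-51],[564,-370,-51],[564,-370,-51],[564,-370,-51],[564,-370,-51],[564,-370,-51],[564,-370,-51],[564,-370,-51],[564,-370,-51],[564,-370,-51],[564,-370,-51],[564,-370,-51],[564,-370,-51],[564,-370,-51]], "turn": [-78,-78,-78,-78,-78,-78,-78,-78,-78,-78,-78,-78,-78,-78,-78,-78,-78,-78,-78,-78], "claw": [1,1,1,1,1,1,1,1,1,1,1,1,1,1,1,1,1,1,1,1]}'
python3 - <<'E'
from h import *
s=get_state();print(s['ee_pos'],s['tcp_rot'],s['clock'])
rep('wrist','w.png')
E
```

```text
clock: 2.07
ee_pos: [589.6, 45.0, 230.2]
tcp_rot: [-3.141, 0.0, 1.747]
contact_force: [-0.1, 0.3, 0.3]
width: 1.001
grasp_force: 0.0
[589.60984926  44.98900806 230.19632022] [-3.14098726e+00  1.65703917e-04  1.74734859e+00] 2.0667
wrist brass_post 0.76 [354. 255.] z [661. -46.  70.] d [658. -41.  82.]
wrist black_post 0.71 [345. 118.] z [609. 133.  70.] d [608. 133.  74.]
```

View pics/w.png

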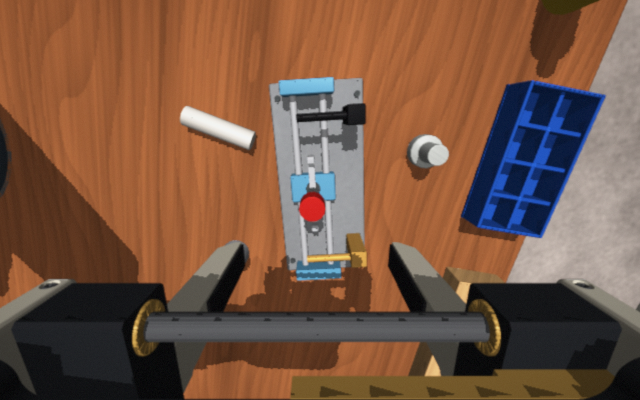

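The red knob is at (312,207), the brass pin runs (306,259)–(345,257), and the black pin runs (297,117)–(345,115). The rods run (293,97)–(305,263) and (323,97)–(331,263), so the tool is a few degrees off them.

```bash
python3 - <<'E'
from h import *
K,M,ci=T('wrist');P,D=read_camera('wrist')
hsv=cv2.cvtColor(P,cv2.COLOR_BGR2HSV)
m=((hsv[...,0]<6)|(hsv[...,0]>174))&(hsv[...,1]>180)&(hsv[...,2]>80)
m[:, :280]=0;m[:,345:]=0;m[240:]=0
v,u=np.nonzero(m); p3=np.array([at_d(K,M,D,(a,b)) for a,b in zip(u,v)])
top=p3[p3[:,2]>p3[:,2].max()-5]; print('knob',len(top),top.mean(0),(top.max(0)+top.min(0))/2,np.ptp(top,axis=0))
g=lambda px,z:at_z(K,M,px,z)[:2]
for n,box in [('brass',(300,250,345,266)),('black',(298,110,342,124))]:
    a,b,c,d=box; q=np.array([at_d(K,M,D,(x,y)) for x in range(a,c) for y in range(b,d)])
    q=q[(q[:,2]>68)&(q[:,2]<80)]
    print(n,len(q),q.mean(0),q.max(0),np.linalg.svd(q[:,:2]-q[:,:2].mean(0))[2][0] if len(q)>3 else '')
for px in [(293,100),(323,100),(302,230),(330,230)]: print(px,at_d(K,M,D,px))
E
```

```text
knob 2 [575.03705009 126.9839134  435.85969498] [575.03705009 126.9839134  435.85969498] [0. 0. 0.]
brass 268 [620.91270124 -54.64805288  73.25364128] [646.96367305 -45.18385968  76.05467086] [0.97177138 0.23592452]
black 379 [578.63100218 130.12198597  73.70659029] [604.79769793 140.39011653  76.63009545] [0.97211922 0.23448716]
(293, 100) [540.77487948 144.26405985  31.56961724]
(323, 100) [580.02600497 151.28766218  31.03095576]
(302, 230) [582.38936224 -36.78867236  31.75883927]
(330, 230) [624.56505683 -29.88899233  30.25542282]
```

```bash
python3 - <<'E'
from h import *
K,M,ci=T('wrist');P,D=read_camera('wrist')
m=((P[...,2]>110)&(P[...,1]<60)&(P[...,0]<60)).astype(np.uint8)
n,l,st,c=cv2.connectedComponentsWithStats(m)
d=np.array([-.235,.972]);p=np.array([.972,.235])
for i in range(1,n):
    if st[i,4]>200 and 290<c[i][0]<335:
        k=at_z(K,M,c[i],135)[:2]; print(st[i],c[i],'knob',k,D[int(c[i][1]),int(c[i][0])],at_d(K,M,D,c[i]))
        for nm,q in [('brass',[620.9,-54.6]),('black',[578.6,130.1])]: print(nm,(np.array(q)-k)@d,(np.array(q)-k)@p)
        s=get_state(); e=R.from_euler('xyz',s['tcp_rot']).as_matrix().T@(np.array([*k,124+0])-s['ee_pos']); print('tool delta to knob',e)
E
python3 - <<'E'
from h import *
K,M,P,D=rep('scene'); rep('side')
for cam,px in [('scene',(339,189)),('side',(322,194))]:
    K,M,_=T(cam); print(at_z(K,M,px,135))
E
```

```text
[299 192  25  30 573] [311.31937173 206.68586387] knob [586.28330753  34.39556486] 313.57965 [586.23326745  34.81040553 136.34513003]
brass -94.63861177448355 12.733467336106827
black 94.83028822551643 15.022367336106862
tool delta to knob [-10.19358305  -5.68195062 106.5237712 ]
scene cap 0.97 [341. 214.] z [634.  20. 124.] d [593.  34.  88.]
scene brass_post 0.94 [308. 266.] z [678. -52.  70.] d [679. -52.  71.]
scene black_post 0.9 [401. 224.] z [634. 132.  70.] d [631. 133.  67.]
side cap 0.8 [324. 206.] z [582.  45. 124.] d [581.  47. 125.]
side brass_post 0.93 [296. 185.] z [657. -45.  70.] d [654. -37.  78.]
side black_post 0.95 [280. 276.] z [617. 144.  70.] d [615. 150.  77.]
[582.23287342  35.15524571 135.        ]
[587.57423614  31.95140887 135.        ]
```

```bash
python3 -m handwheel '{"xyz": [[-12,-5.5,30],[-12,-5.5,60],[-12,-5.5,90],[-12,-5.5,115],[-12,-5.5,125],[-12,-5.5,125],[-12,-5.5,125]], "turn": [-3.5,-3.5,-3.5,-3.5,-3.5,-3.5,-3.5], "claw": [1,1,1,0.6,0.2,0.2,0.2]}'
python3 - <<'E'
from h import *
K,M,P,D=rep('wrist','w2.png')
E
```

```text
clock: 3.35
ee_pos: [587.4, 33.3, 106.1]
tcp_rot: [3.141, 0.0, 1.809]
contact_force: [-0.1, 0.4, 0.8]
width: 0.764
grasp_force: 0.0
wrist brass_post 0.91 [363. 302.] z [654. -44.  70.] d [654. -44.  70.]
wrist black_post 0.83 [375. 106.] z [611. 134.  70.] d [610. 134.  75.]
```

View pics/w2.png

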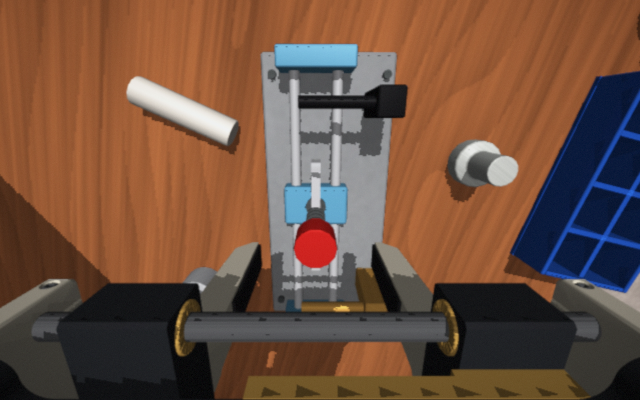

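The knob is at (316,243), centred between the fingers. The rods are now vertical in the picture. Closing.

```bash
python3 -m handwheel '{"xyz": [[0,0,1],[0,0,1],[0,0,1],[0,0,1],[0,0,1],[0,0,1],[0,0,1],[0,0,1],[0,0,1],[0,0,1]], "turn": [0,0,0,0,0,0,0,0,0,0], "claw": [-1,-1,-1,-1,-1,-1,-1,-1,-1,-1]}'
```

```text
clock: 4.38
ee_pos: [586.9, 33.3, 104.3]
tcp_rot: [-3.142, -0.0, 1.809]
contact_force: [0.8, 0.8, -0.0]
width: 0.007
grasp_force: 0.0
```

```bash
python3 - <<'E'
from h import *
P,D=read_camera('wrist');Q,_=read_camera('side')
cv2.imwrite('pics/w3.png',np.hstack([P[:,160:480],cv2.resize(Q[120:360,220:420],(400,480))[:400]]))
E
```

```text
(no output)
```

View pics/w3.png

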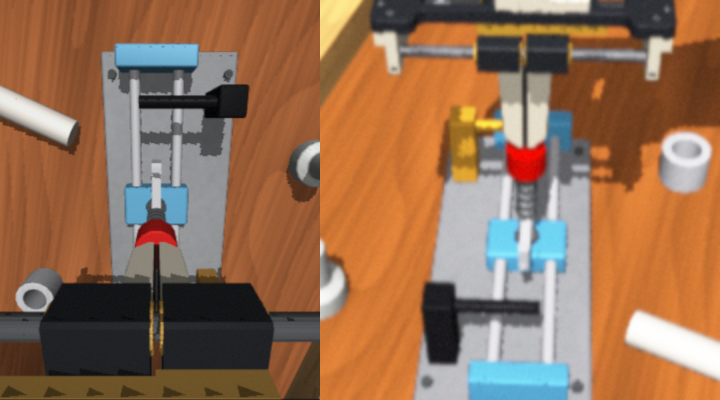

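Both views show the fingers shut with the knob at their +y or lower side, not between the pads. I'll measure it.

```bash
python3 - <<'E'
from h import *
for cam in ['side','scene','wrist']:
    K,M,_=T(cam);P,D=read_camera(cam)
    m=((P[...,2]>100)&(P[...,1]<60)&(P[...,0]<70))
    v,u=np.nonzero(m); p=np.array([at_d(K,M,D,x) for x in zip(u,v)])
    k=(abs(p[:,0]-586)<40)&(abs(p[:,1]-35)<40)&(p[:,2]>85)&(p[:,2]<150); p=p[k]
    if len(p): print(cam,len(p),np.percentile(p,[3,50,97],axis=0).round(1).tolist())
    vv,uu=np.mgrid[0:400,0:640]; vv=vv.ravel();uu=uu.ravel()
    d=np.stack([(uu-K[0,2])/K[0,0],-(vv-K[1,2])/K[1,1],-np.ones(vv.size)],1)*D.ravel()[:,None]
    q=d@M[:3,:3].T+M[:3,3]; ok=(abs(q[:,0]-586)<25)&(abs(q[:,1]-33)<35)&(q[:,2]>95)&(q[:,2]<175)&~m.ravel()&(D.ravel()>0)
    for a in range(95,175,10):
        s=q[ok&(q[:,2]>=a)&(q[:,2]<a+10)]
        if len(s)>5: print('  other z',a,len(s),s.min(0).round(),s.max(0).round(),np.median(s,0).round())
E
```

```text
side 322 [[572.5, 30.9, 114.5], [583.5, 41.7, 131.8], [599.1, 46.5, 138.3]]
  other z 95 48 [578.  29.  95.] [594.  41. 105.] [585.  37.  97.]
  other z 105 8 [574.  37. 105.] [598.  44. 115.] [586.  40. 114.]
  other z 115 6 [572.  37. 116.] [600.  46. 119.] [596.  40. 117.]
  other z 135 17 [574.  21. 136.] [599.  37. 139.] [584.  32. 137.]
  other z 145 74 [571.  36. 146.] [598.  44. 155.] [586.  40. 151.]
  other z 155 115 [571.  35. 155.] [599.  46. 165.] [586.  41. 160.]
  other z 165 117 [570.  34. 165.] [600.  46. 175.] [586.  40. 170.]
scene 226 [[581.6, 18.9, 114.7], [596.5, 27.7, 130.3], [602.8, 42.3, 137.0]]
  other z 95 41 [583.  26.  95.] [596.  42. 105.] [592.  31.  99.]
  other z 105 12 [587.  19. 105.] [601.  45. 115.] [599.  30. 113.]
  other z 115 11 [595.  25. 115.] [603.  45. 124.] [600.  38. 120.]
  other z 125 12 [580.  27. 126.] [601.  47. 135.] [596.  45. 134.]
  other z 135 32 [579.  26. 135.] [601.  48. 145.] [590.  40. 136.]
  other z 145 47 [579.  22. 145.] [603.  46. 155.] [593.  27. 151.]
  other z 155 86 [577.  23. 155.] [605.  46. 165.] [599.  28. 160.]
  other z 165 84 [574.  21. 165.] [606.  45. 175.] [600.  29. 170.]
wrist 718 [[573.7, 35.0, 117.0], [584.1, 43.0, 135.0], [596.5, 46.8, 137.1]]
  other z 105 23 [572.  35. 113.] [598.  47. 115.] [584.  46. 114.]
  other z 115 50 [572.  30. 115.] [601.  47. 124.] [575.  40. 118.]
  other z 125 45 [572.  35. 125.] [601.  45. 135.] [595.  41. 129.]
  other z 135 23 [575.  33. 135.] [600.  43. 145.] [587.  40. 144.]
  other z 145 266 [571.  38. 145.] [599.  45. 155.] [585.  41. 151.]
  other z 155 396 [570.  37. 155.] [600.  46. 165.] [585.  41. 160.]
  other z 165 493 [570.  37. 165.] [600.  46. 175.] [585.  41. 170.]
```

The fingertips are really at z≈140, just above the knob, about 35 mm higher than the reported TCP implies. The knob hasn't been touched. I'll open, go down part way and measure the tips.

```bash
python3 -m handwheel '{"xyz": [[0,0,0],[0,0,0],[0,0,0],[0,0,0],[0,0,0],[0,0,0],[0,0,0],[0,0,0]], "turn": [0,0,0,0,0,0,0,0], "claw": [0.5,0.5,0.5,0.5,0.5,0.5,0.5,0.5]}'
python3 - <<'E'
from h import *
print(get_state()['joint_positions'])
out=[]
for cam in ['side','scene']:
    K,M,_=T(cam);P,D=read_camera(cam)
    out.append(P[100:300,220:440])
    vv,uu=np.mgrid[0:400,0:640]; vv=vv.ravel();uu=uu.ravel()
    d=np.stack([(uu-K[0,2])/K[0,0],-(vv-K[1,2])/K[1,1],-np.ones(vv.size)],1)*D.ravel()[:,None]
    q=d@M[:3,:3].T+M[:3,3]; r=(q[:,:2]-[587,33])@np.array([[.972,-.236],[.236,.972]])
    ok=(abs(r[:,0])>20)&(abs(r[:,0])<70)&(abs(r[:,1])<14)&(q[:,2]>88)&(q[:,2]<180)
    for sg in (-1,1):
        z=q[ok&(r[:,0]*sg>0)]
        if len(z)>3: print(cam,sg,len(z),np.sort(z[:,2])[[0,2,5,10]])
cv2.imwrite('pics/o.png',cv2.resize(np.hstack(out),(800,364)))
E
```

```text
clock: 5.3
ee_pos: [587.0, 33.3, 104.3]
tcp_rot: [-3.142, -0.0, 1.809]
contact_force: [-0.4, 0.0, -0.1]
width: 0.531
grasp_force: 0.0
[-2.25240798e-02  5.02814350e-01  1.62074522e+00  2.88191694e-05
  1.01804410e+00 -2.60953876e-01]
side -1 181 [144.67109626 144.9563763  147.02297072 148.32738981]
side 1 208 [144.1439545  145.57088356 146.55319007 148.2573788 ]
scene -1 215 [142.63063316 143.6520814  144.35917365 145.25086373]
scene 1 201 [144.81414652 146.53370124 148.64498443 150.3095079 ]
```

View pics/o.png

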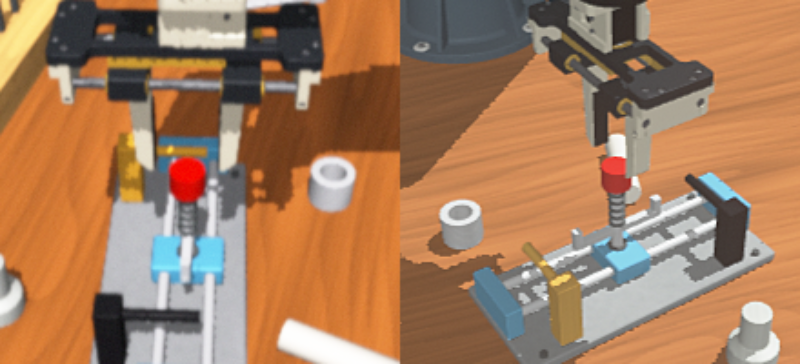

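The fingers straddle the knob (187,180 in the left crop) with their tips about 37 mm higher than needed. I'll lower 35 mm and close.

```bash
python3 -m handwheel '{"xyz": [[0,0,15],[0,0,30],[0,0,35],[0,0,35],[0,0,35],[0,0,35],[0,0,35],[0,0,35],[0,0,35],[0,0,35]], "turn": [0,0,0,0,0,0,0,0,0,0], "claw": [0.5,0.5,0.5,0.3,-1,-1,-1,-1,-1,-1]}'
```

```text
clock: 6.23
ee_pos: [586.9, 33.3, 69.6]
tcp_rot: [-3.141, 0.0, 1.809]
contact_force: [-2.2, -0.7, 0.8]
width: 0.315
grasp_force: 30.0
```

Gripped at 29 mm. Now pressing 14 mm.

```bash
python3 -m handwheel '{"xyz": [[0,0,5],[0,0,10],[0,0,14],[0,0,14],[0,0,14]], "turn": [0,0,0,0,0], "claw": [-1,-1,-1,-1,-1]}'; python3 - <<'E'
from h import *
K,M,_=T('side');P,D=read_camera('side')
m=((P[...,2]>100)&(P[...,1]<60)&(P[...,0]<70));v,u=np.nonzero(m); p=np.array([at_d(K,M,D,x) for x in zip(u,v)])
k=(abs(p[:,0]-586)<40)&(abs(p[:,1]-35)<40)&(p[:,2]>85)&(p[:,2]<150); print(np.percentile(p[k],[3,50,97],axis=0).round(1))
E
```

```text
clock: 6.65
ee_pos: [586.9, 33.3, 55.1]
tcp_rot: [-3.141, -0.0, 1.809]
contact_force: [-2.6, -1.3, 6.5]
width: 0.318
grasp_force: 30.0
[[572.6  21.  101.2]
 [585.1  39.4 121.2]
 [598.6  46.3 123.9]]
```

```bash
python3 -m handwheel '{"xyz": [[-8,0,0],[-18,0,0],[-28,0,0],[-38,0,0],[-48,0,0],[-58,0,0],[-66,0,0],[-69,0,0],[-69,0,0],[-69,0,0]], "turn": [0,0,0,0,0,0,0,0,0,0], "claw": [-1,-1,-1,-1,-1,-1,-1,-1,-1,-1]}'; python3 - <<'E'
from h import *
P,D=read_camera('scene');Q,_=read_camera('side')
cv2.imwrite('pics/p.png',np.hstack([cv2.resize(P[180:310,240:370],(400,400)),cv2.resize(Q[130:260,260:390],(400,400))]))
E
```

```text
clock: 7.53
ee_pos: [603.1, -33.8, 55.2]
tcp_rot: [-3.141, -0.001, 1.809]
contact_force: [-3.1, 1.2, 5.3]
width: 0.313
grasp_force: 30.0
```

View pics/p.png

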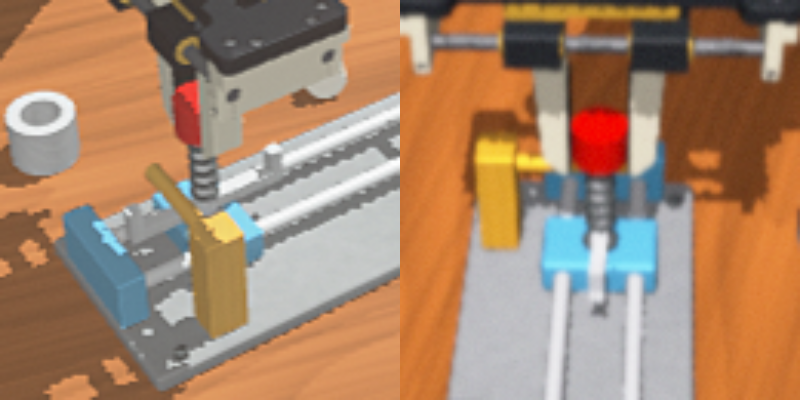

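In the left crop the hook end (135,225) is past the brass pin. I'll raise the knob, ease back and open.

```bash
python3 -m handwheel '{"xyz": [[0,0,-5],[0,0,-10],[0,0,-14],[0,0,-14],[4,0,-14],[8,0,-14],[10,0,-14],[10,0,-14],[10,0,-14],[10,0,-14],[10,0,-14],[10,0,-14],[10,0,-14],[10,0,-14],[10,0,-14]], "turn": [0,0,0,0,0,0,0,0,0,0,0,0,0,0,0], "claw": [-1,-1,-1,-1,-1,-1,-1,-1,0.2,0.6,0.6,0.6,0.6,0.6,0.6]}'
python3 -m handwheel '{"xyz": [[0,0,-20],[0,0,-50],[0,0,-85],[0,0,-120],[0,0,-130],[0,0,-130],[0,0,-130]], "turn": [0,0,0,0,0,0,0], "claw": [0.6,0.6,0.6,0.6,0.6,0.6,0.6]}'
python3 - <<'E'
from h import *
P,D=read_camera('scene');Q,_=read_camera('side');K,M,_=T('wrist');W,D=read_camera('wrist')
cv2.imwrite('pics/q.png',np.hstack([cv2.resize(P[180:310,240:370],(400,400)),cv2.resize(W[120:300,230:410],(400,400))]))
m=((W[...,2]>100)&(W[...,1]<60)&(W[...,0]<70));v,u=np.nonzero(m); p=np.array([at_d(K,M,D,x) for x in zip(u,v)])
k=(abs(p[:,0]-600)<50)&(abs(p[:,1])<70)&(p[:,2]>85)&(p[:,2]<150); print(np.percentile(p[k],[3,50,97],axis=0).round(1))
E
```

```text
clock: 8.88
ee_pos: [601.0, -24.1, 69.3]
tcp_rot: [3.141, 0.0, 1.809]
contact_force: [0.4, 0.6, -0.1]
width: 0.764
grasp_force: 0.0
clock: 9.47
ee_pos: [600.7, -24.0, 198.7]
tcp_rot: [-3.141, -0.0, 1.809]
contact_force: [-0.9, 0.6, -1.1]
width: 0.8
grasp_force: 0.0
[[587.6 -35.  122.2]
 [599.3 -20.7 135.7]
 [611.4  -8.9 137.1]]
```

View pics/q.png

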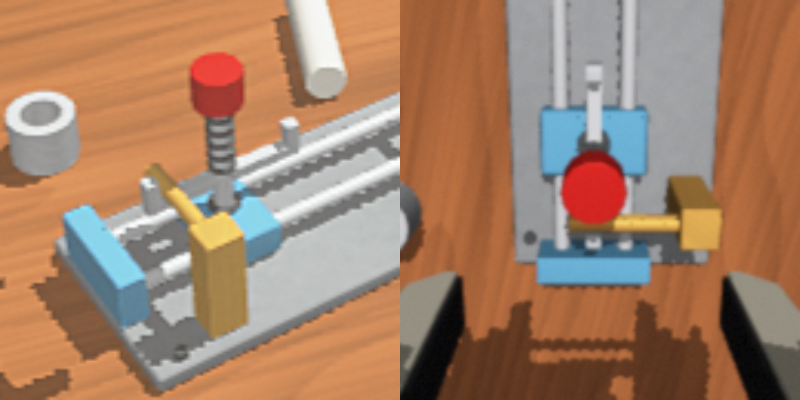

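The knob is fully up (top at 136 mm), and the hook end (150,190 in the left crop) is caught beyond the brass pin. The robot is clear, so I'll hand in.

```bash
python3 -c "from rig import hand_in; print(hand_in())"
```

```text
the job is handed in; nothing more can be done
None
```

The probe's hook is caught on the brass post with the plunger fully up, it never went toward the black post, and the arm is clear; I handed the job in at about 9.6 s, well inside the 32 s limit, but the hand-in returned no verdict.

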